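# Seat the ejector disc of a vegetable cutter on its drive pin

### The arm

A 7-joint arm with a two-finger parallel gripper is mounted at the origin on the work surface. World frame = base frame: x ahead of the robot, y to its left, z up, the work surface at z = 0. Lengths are in m, angles in rad, forces in N, time in s.
With the tool pointing down it reaches from about 0.425 to 0.875 m from the base axis. Payload 9.9 kg.
Tool frame: the origin (TCP) lies between the finger pads; the fingertips stand 19 mm ahead of it and the grasp point (between the pads) is the TCP; z points along the fingers, y is the line along which they close (so a half turn about z gives the same grasp; the last joint's range is limited). The gripper opens to 85 mm and grips with 20 to 120 N. Pads are 22 mm wide; open, the fingers measure 114 mm over their backs; the gripper's body (76 mm by 85 mm) begins 54 mm behind the grasp point. The pads swing forward as they close: fully open they stand 13 mm farther back than shut.
Start: joints at [-1.296, 0.576, 0.025, 1.437, -0.015, 1.129, -0.057], TCP at [0.237, 0.632, 0.25] pointing down, gripper open.
Joint ranges: [-2.76, 2.76], [-0.34, 2.15], [-1.52, 1.57], [0.19, 2.46], [-1.09, 4.23], [0.17, 1.99], [-2.82, 2.82]. Speed limits (rad/s): [2.22, 2.22, 3.01, 3.01, 3.14, 3.14, 3.14].

### API

Orientations are given as a rotation vector (axis times angle).
In Python, from workcell import * gives the robot as it stands. The module is installed in compiled form; this text tells all that it offers.
- The arm moves only by the tool apply_moves, never from a script. Its argument "steps" is a list of rows, each a list of 4 numbers: the shift along the tool's x, y, z normalised to -1 to 1, where 1 is 0.4 m, then the turn about the tool's z normalised to -1 to 1, where 1 is 120 degrees. In form: [[dx, dy, dz, twist], ...]. A call has 1 to 8 rows; each row is the pose to reach, as a shift and turn from the pose commanded when the call began, along the tool's axes at that moment; what a row does not reach only later rows make up. A row lasts 1/8 s, in which the tool goes at most 62.5 mm and 10.7 degrees, less where a joint would pass 70% of its speed; a pose out of reach is approached as far as the arm can. A call with a number of a shift or a turn outside -1 to 1 is refused whole. A call with a gripper value outside its range is refused whole. "claw" is the gripper command: -1 is fully open, 1 is shut, values between are in proportion, set as the call begins (left out, the last holds). The fingers move at their own pace and stop on an object; "force" is the grip in N (left out, the last holds). Time passes only in rows, so rows that repeat a pose let the fingers close. It gives the time, the measured TCP pose, the force, the opening and the grip force at its end, in the units of the state.
- get_state(): the state, without advancing time (a new reading comes with each control period).
- camera(name): name is "scene" or "top" or "wrist"; returns a dict with "color" (480x640x3 uint8, red, green, blue), "fx", "fy", "cx", "cy" (pixels), "pose" (4x4, takes a point from camera to world coordinates). Camera axes: x right, y down, z forward; pixel columns grow to the right and rows downward; lengths in m; the calibration is good to about 2 mm. The wrist camera is an equidistant fisheye: a pixel r from the principal point sees the ray r / f radians off the axis. A picture is of the moment at which its call begins. There is no depth.
- job_done(): hands the job in; it is judged then, once.
The state is a dict: "t": time; "q": joint angles; "qd": joint speeds; "tau": joint torques, N m; "tcp_pos": TCP position; "orientation": TCP orientation; "wrist_force": force on the tool from outside, world axes, zero at the start; "ft_torque": the same for the moment, N m; "width": opening from 0.0 (shut) to 1.0 (fully open); "finger_force": force on a finger pad.
Only numpy, scipy, OpenCV 4.12 (cv2) and the standard library are available. Lean on these libraries where they do the work, as an engineer would, in place of code of your own. Each camera call takes 0.05 s, during which the arm holds its last target. There are 200 camera calls.

### The job

The white ejector disc of the vegetable cutter is on its shaft but not home. With the fingertips, turn it until the notch in its rim is over the red drive pin, then press it down until it sits fully home, and take the hand away. Only touch and push the disc, do not lift it, and leave everything else where it is.

Things in the scene. Friction and masses are not known exactly. Their poses are not given: they have to be found in the camera images.
- base: grey motor base of a vegetable cutter, 240 mm (x) by 340 mm (y), flat top deck 100 mm above the table; fixed. Origin on the table right below the drive axis, which is upright; along its y axis the base reaches from -120 to +220 mm.
- drive: dark round drive plate, 200 mm in diameter, top 104 mm above the table, on the base under the white disc; it does not turn. It carries the red drive pin. Origin on the disc's axis, 100 mm above the table.
- hub_top (a point): centre of the flat top (44 mm wide) of the hub of the white ejector disc, on its axis, 22 mm above the disc's underside. The disc is 144 mm in diameter, 8 mm thick, level, on an upright shaft; it turns either way without end, with light friction (0.06 N m), and stays where left. hub_top is 144 mm above the table at the start, 130 mm with the disc fully home.
- notch (a point): notch in the disc's rim: a slot 22 mm wide, open at the rim, cut right through the disc from 58 mm radius outwards. The point is midway across the slot, 66 mm from the disc's axis, level with the disc's flat upper face (14 mm below hub_top).
- pin (a point): red drive pin, a round-topped bar 12 mm wide lying radially from 61 to 98 mm from the axis; its outer end shows beyond the disc's rim. The point is on its crest, 66 mm from the axis, 117 mm above the table. It does not move. The disc starts 1 mm above it and can go down only with the notch over it (5 mm play either side); the pin then stands through the notch.
- vane0 (a point): one of three upright radial vanes on the white disc, good for pushing it round: 10 mm thick, from 20 to 58 mm radius, top 15 mm above the disc's flat upper face. This one stands 60 degrees anticlockwise (from above) from the notch. The point is on the middle of its top, 45 mm from the axis.
- vane1 (a point): one of three upright radial vanes on the white disc, good for pushing it round: 10 mm thick, from 20 to 58 mm radius, top 15 mm above the disc's flat upper face. This one stands 180 degrees anticlockwise (from above) from the notch. The point is on the middle of its top, 45 mm from the axis.
- vane2 (a point): one of three upright radial vanes on the white disc, good for pushing it round: 10 mm thick, from 20 to 58 mm radius, top 15 mm above the disc's flat upper face. This one stands 300 degrees anticlockwise (from above) from the notch. The point is on the middle of its top, 45 mm from the axis.
- seat (a joint): how far the disc has been pushed down its shaft, m: 0 at the start, 0.014 fully home, negative if raised. The shaft's seal grips with about 4 N (pushing it down takes 4 to 6 N when slow), so the disc neither drops nor springs back but stays at the height where it is left.
- disc (a joint): angle of the disc on its shaft, in rad, anticlockwise from above positive: 0 (or any whole turn) when the notch is exactly over the pin.
- nut: black plastic hand nut, 44 mm wide, 28 mm high, lying loose on the machine's deck beside the drive plate. Origin at the centre of its underside. A bystander: leave it where it is.
- slicer: round aluminium slicing disc, 170 mm diameter, 6 mm thick with a 20 mm high black hub, lying on the table on the machine's right (-y) side. Origin at the centre of its underside. A bystander: leave it where it is.
- pusher: grey plastic food pusher, a cylinder 56 mm in diameter with a 72 mm head, 112 mm high, standing on the table on the machine's left (+y) side. Origin at the centre of its underside. A bystander: leave it where it is.
- bowl: stainless bowl, 176 mm diameter, 70 mm high. Origin at the centre of its underside. A bystander: leave it where it is.
- bottle: amber sauce bottle, 60 mm diameter, 170 mm high. Origin at the centre of its underside. A bystander: leave it where it is.
- pan: stainless open food pan, 176 x 162 x 100 mm. Origin at the centre of its underside. A bystander: leave it where it is.
- jar: clear jar with green cap, 76 mm diameter, 100 mm high. Origin at the centre of its underside. A bystander: leave it where it is.

How it is judged:
By the outcome, as a careful person would: the job done as asked, in the order asked, and still so for the second after the job is handed in, with the robot touching nothing.
It also fails if it takes over 48 s, if anything falls off the work surface, if the arm or the gripper's body presses on something with over 40 N, if the wrist force passes 120 N, or if a joint passes its speed limit or range.

## Working session

There is one attempt and no reset: what is moved stays moved. The work goes in short steps, Python scripts to look and compute and a tool call to move; the robot and the scene stay as the last step left them, time stands still between calls to the robot, and variables do not carry over. Pictures are saved under pics/ and viewed, at most 10 in all, crops included, and the job is handed in when it is done.

Besides the shell and the picture viewer there is one more tool, called after "Call:" by a JSON object that holds its "name" and its "arguments". apply_moves: Moves the arm, as the interface text tells. Its arguments: {"type":"object","properties":{"steps":{"type":"array"},"claw":{"type":"number"},"force":{"type":"number"}},"required":["steps"]}

```bash
mkdir -p pics; cat > h.py <<'E'
from workcell import *
import numpy as np, cv2
from scipy.spatial.transform import Rotation as R
def ray2pt(c,u,v,z):
    d=np.array([(u-c["cx"])/c["fx"],(v-c["cy"])/c["fy"],1.]);P=np.array(c["pose"])
    d=P[:3,:3]@d;o=P[:3,3];return o+d*(z-o[2])/d[2]
def proj(c,p):
    P=np.array(c["pose"]);q=P[:3,:3].T@(np.array(p)-P[:3,3]);return c["cx"]+c["fx"]*q[0]/q[2],c["cy"]+c["fy"]*q[1]/q[2]
E
python3 - <<'E'
from h import *
import pickle
for n in("scene","top"):
    c=camera(n);pickle.dump(c,open(n+".pkl","wb"));cv2.imwrite(f"pics/{n}0.png",c["color"][:,:,::-1]);print(n,c["fx"],c["cx"],c["cy"],np.round(c["pose"],3).tolist())
s=get_state();print(s["t"],s["tcp_pos"],s["orientation"],s["width"])
E
```

```text
scene 455.694671410312 319.4430678247272 238.37504639778555 [[-0.267, 0.66, -0.703, 1.624], [0.964, 0.193, -0.185, 0.284], [0.013, -0.727, -0.687, 1.188], [0.0, 0.0, 0.0, 1.0]]
top 540.8605022156802 307.1379700587339 243.27654679185068 [[-0.004, -0.996, 0.094, 0.403], [-1.0, 0.005, 0.015, 0.001], [-0.015, -0.094, -0.995, 1.512], [0.0, 0.0, 0.0, 1.0]]
0.1 [0.23689707 0.63166733 0.24952718] [-5.60506898e-01 -3.09100533e+00  2.30237002e-03] 0.9993971212592289
```

View pics/top0.png

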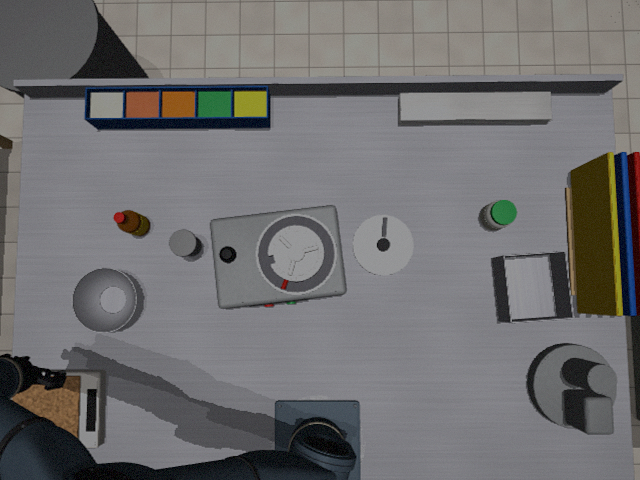

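View pics/scene0.png

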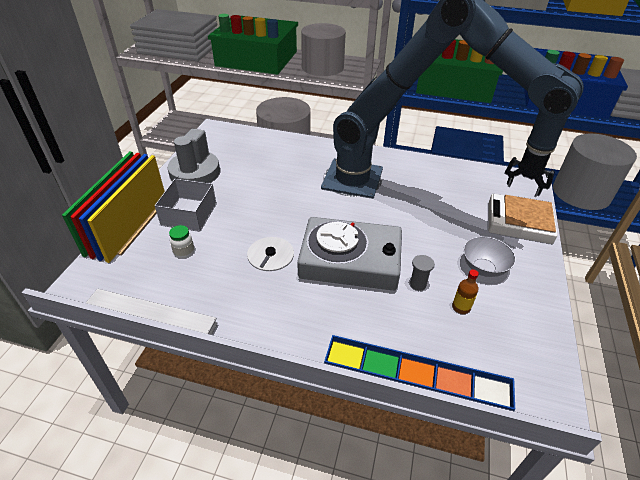

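```bash
python3 - <<'E'
from h import *
import pickle
c=pickle.load(open("top.pkl","rb"))
cv2.imwrite("pics/topcrop.png",cv2.resize(c["color"][205:305,240:350,::-1],None,fx=6,fy=6,interpolation=cv2.INTER_CUBIC)[:600,:660])
E
```

```text
(no output)
```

View pics/topcrop.png

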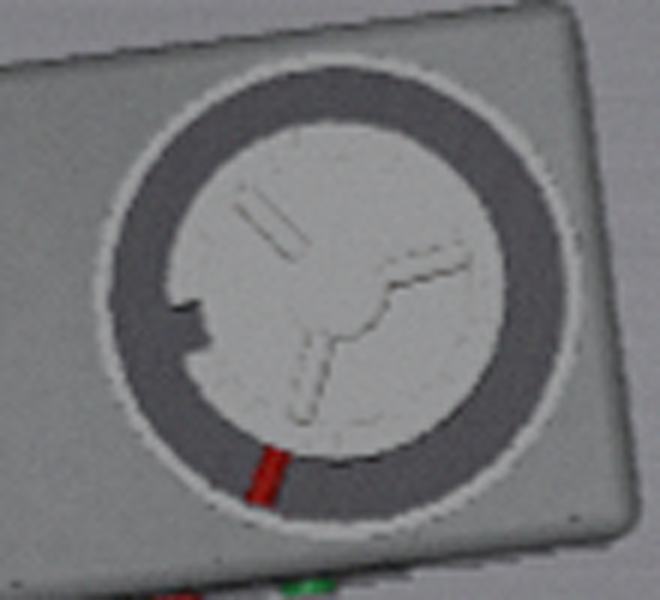

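The disc is at crop (336,291), i.e. full-image (296,253.5). The notch is at crop (190,328), the pin's outer end at (268,478), and the vanes at right, lower left and upper left. The disc needs about +56° (anticlockwise).

```bash
python3 - <<'E'
from h import *
import pickle
c=pickle.load(open("top.pkl","rb"))
f=lambda u,v,z:ray2pt(c,239.6+u/6,204.6+v/6,z)
L,Rr,T,B=f(168,291,.13),f(505,291,.13),f(336,122,.13),f(336,460,.13)
print("disc c",(L+Rr)/2,(T+B)/2,np.linalg.norm(L-Rr),np.linalg.norm(T-B))
L,Rr,T,B=f(111,290,.104),f(565,290,.104),f(336,67,.104),f(336,520,.104)
print("drive c",(L+Rr)/2,(T+B)/2,np.linalg.norm(L-Rr),np.linalg.norm(T-B))
C=((L+Rr)/2+(T+B)/2)/2
a=lambda u,v,z:(lambda d:(np.degrees(np.arctan2(d[1],d[0])),np.hypot(d[0],d[1])))(f(u,v,z)-C)
print("notch",a(208,324,.13),"pin",a(276,450,.115),a(259,503,.115))
for p in [(468,257),(302,421),(241,198)]: print("vane",a(*p,.145))
s=get_state();print(R.from_rotvec(s["orientation"]).as_matrix().round(3))
E
```

```text
disc c [0.50750553 0.05065815 0.13      ] [0.50786043 0.05081468 0.13      ] 0.14407557626358908 0.14483439508404672
drive c [0.50991275 0.05098961 0.104     ] [0.50903656 0.05175756 0.104     ] 0.19774934250632922 0.1977382396786039
notch (np.float64(106.29761712444025), np.float64(0.05643688054974312)) pin (np.float64(159.48624760199547), np.float64(0.07396806273059967)) (np.float64(160.1357268911692), np.float64(0.09778612362136715))
vane (np.float64(-79.034601170661), np.float64(0.05802666824098962))
vane (np.float64(167.05356899703213), np.float64(0.05945048494226739))
vane (np.float64(46.89023153122476), np.float64(0.05360023529303392))
[[-0.936  0.351 -0.   ]
 [ 0.351  0.936 -0.001]
 [-0.    -0.001 -1.   ]]
```

Call:
{"name": "apply_moves", "arguments": {"steps": [[-0.14,-0.14,0,0.05],[-0.28,-0.27,0,0.12],[-0.42,-0.41,0,0.2],[-0.55,-0.54,0,0.28],[-0.68,-0.67,0,0.36],[-0.8,-0.78,0,0.445],[-0.8,-0.78,0,0.445],[-0.8,-0.78,0,0.445]], "claw": -1}}

```text
t: 1.1
tcp_pos: [0.4286, 0.223, 0.2505]
orientation: [1.898, 2.502, -0.001]
wrist_force: [-0.6, 0.3, -0.0]
width: 1.001
finger_force: 0.0
```

```bash
cat >> h.py <<'E'
def go(x,y,z,ang):
    "normalised row to put TCP at x,y,z with tool y at ang deg"
    s=get_state();M=R.from_rotvec(s["orientation"]).as_matrix()
    d=M.T@(np.array([x,y,z])-s["tcp_pos"])/.4
    now=np.degrees(np.arctan2(M[1,1],M[0,1]));return d.round(4).tolist()+[round(((now-ang+180)%360-180)/120,4)],round(now,2)
def st():
    s=get_state();M=R.from_rotvec(s["orientation"]).as_matrix()
    print(round(s["t"],2),s["tcp_pos"].round(4),"ang",np.degrees(np.arctan2(M[1,1],M[0,1])).round(2),"F",np.round(s["wrist_force"],2),"T",np.round(s["ft_torque"],3),s["width"],"q",np.round(s["q"],2))
E
python3 -c "
from h import *
st();print(go(.508,.051,.25,16))"
```

```text
1.1 [0.4286 0.223  0.2505] ang 15.65 F [-0.59  0.32 -0.04] T [ 0.06  -0.022 -0.014] 1.0013376565351684 q [-0.83  0.31  0.34  1.94 -0.13  0.92 -0.16]
([-0.4677, 0.0752, 0.0019, np.float64(-0.0029)], np.float64(15.65))
```

Call:
{"name": "apply_moves", "arguments": {"steps": [[-0.14,0.025,0,0],[-0.28,0.05,0,0],[-0.4,0.07,0,0],[-0.467,0.075,0,0],[-0.467,0.075,0,0]]}}

```text
t: 1.72
tcp_pos: [0.5079, 0.0547, 0.2501]
orientation: [1.893, 2.507, -0.001]
wrist_force: [-0.2, 0.5, 0.3]
width: 0.999
finger_force: 0.0
```

```bash
python3 - <<'E'
from h import *
import pickle
st();c=camera("wrist");pickle.dump(c,open("w1.pkl","wb"));cv2.imwrite("pics/w1.png",c["color"][:,:,::-1])
print(c["fx"],c["cx"],c["cy"],np.round(c["pose"],3).tolist())
c=camera("top");pickle.dump(c,open("top1.pkl","wb"))
E
```

```text
1.73 [0.5079 0.0547 0.2501] ang 15.87 F [-0.2   0.53  0.27] T [ 0.001 -0.029  0.102] 0.9993194176442963 q [-0.48  0.35  0.38  1.87 -0.16  0.94  0.26]
371.64829954431775 318.56975776592236 236.0213068915223 [[0.962, 0.26, 0.081, 0.489], [0.273, -0.918, -0.287, 0.127], [-0.001, 0.299, -0.954, 0.374], [0.0, 0.0, 0.0, 1.0]]
```

View pics/w1.png

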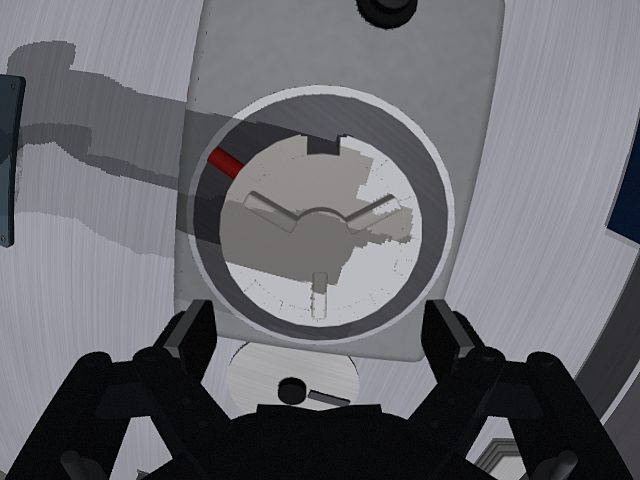

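```bash
cat >> h.py <<'E'
def fish(c,u,v,z):
    a,b=(u-c["cx"])/c["fx"],(v-c["cy"])/c["fy"];r=np.hypot(a,b)+1e-9
    P=np.array(c["pose"]);d=P[:3,:3]@np.array([np.sin(r)*a/r,np.sin(r)*b/r,np.cos(r)]);o=P[:3,3];return o+d*(z-o[2])/d[2]
E
python3 - <<'E'
from h import *
import pickle
from scipy.optimize import least_squares
c=pickle.load(open("w1.pkl","rb"))
def fit(pts,z,r):
    p=np.array([fish(c,*q,z)[:2] for q in pts]);s=least_squares(lambda m:np.hypot(*(p-m).T)-r,[.508,.051]);print(s.x,(s.fun*1e3).round(1));return s.x
C=fit([(219,235),(423,230),(320,327),(240,180),(256,302),(388,300)],.13,.072)
fit([(320,345),(188,215),(454,215),(322,85)],.104,.105)
a=lambda u,v,z:(lambda d:(round(np.degrees(np.arctan2(d[1],d[0])),1),round(np.hypot(d[0],d[1]),4)))(fish(c,u,v,z)[:2]-C)
print("notch",a(307,136,.13),a(341,135,.13),a(308,154,.13),a(340,154,.13))
print("pin",a(213,157,.117),a(239,173,.117))
print("vanes",a(319,318,.145),a(392,198,.145),a(248,196,.145))
E
```

```text
[0.51189751 0.05421013] [ 0.8 -1.3  0.2 -3.9 -1.  -2.5]
[0.5115011  0.05292462] [ 0.4 -0.6 -0.6  0.5]
notch (np.float64(114.4), np.float64(0.069)) (np.float64(96.1), np.float64(0.0699)) (np.float64(115.6), np.float64(0.0572)) (np.float64(94.6), np.float64(0.0575))
pin (np.float64(160.6), np.float64(0.0947)) (np.float64(159.8), np.float64(0.0726))
vanes (np.float64(-76.7), np.float64(0.0556)) (np.float64(50.4), np.float64(0.0533)) (np.float64(162.2), np.float64(0.057))
```

```bash
python3 -c "
from h import *
st();print(go(.510,.0525,.156,15.5))"
```

```text
1.82 [0.5072 0.0573 0.25  ] ang 16.08 F [-0.47 -0.31 -0.41] T [0.048 0.001 0.011] 0.9999774426755664 q [-0.48  0.35  0.38  1.87 -0.16  0.94  0.26]
([-0.0136, 0.0034, 0.2349, np.float64(0.0049)], np.float64(16.08))
```

Call:
{"name": "apply_moves", "arguments": {"steps": [[-0.01,0.004,0.06,0],[-0.01,0.004,0.12,0],[-0.01,0.004,0.18,0],[-0.01,0.004,0.22,0],[-0.01,0.004,0.235,0],[-0.01,0.004,0.235,0]]}}

```text
t: 2.58
tcp_pos: [0.51, 0.0538, 0.1563]
orientation: [-1.888, -2.511, 0.0]
wrist_force: [-0.0, 0.7, 0.1]
width: 1.0
finger_force: 0.0
```

```bash
python3 - <<'E'
from h import *
import pickle
st();c=camera("wrist");st();s=camera("scene");st()
cv2.imwrite("pics/w2.png",np.hstack([c["color"][180:460,120:520,::-1],cv2.resize(s["color"][190:290,290:410,::-1],(400,280))]))
E
```

```text
2.58 [0.51   0.0538 0.1563] ang 16.12 F [-0.02  0.7   0.13] T [-0.009  0.047  0.004] 0.9997389508300868 q [-0.43  0.47  0.33  1.99 -0.23  0.71  0.33]
2.62 [0.5103 0.0536 0.1567] ang 16.1 F [ 0.56 -0.12 -0.56] T [-0.001 -0.002 -0.028] 1.0004983630854116 q [-0.43  0.47  0.33  1.99 -0.23  0.72  0.33]
2.67 [0.5104 0.0534 0.1569] ang 16.08 F [-0.04 -0.09 -0.12] T [-0.056 -0.041 -0.006] 0.9994210865868814 q [-0.43  0.47  0.33  1.99 -0.23  0.72  0.33]
```

View pics/w2.png

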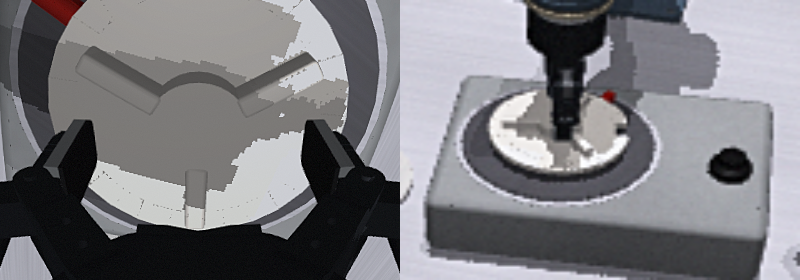

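The pads straddle the hub and are clear of the vanes (wrist view: pads at about (75,160) and (330,160), still above the disc). I'll lower in small steps, watching the force.

Call:
{"name": "apply_moves", "arguments": {"steps": [[0,0,0.01,0],[0,0,0.017,0],[0,0,0.022,0],[0,0,0.022,0]]}}

```text
t: 3.18
tcp_pos: [0.5101, 0.0528, 0.1473]
orientation: [-1.89, -2.509, 0.0]
wrist_force: [-0.5, 0.4, -0.4]
width: 0.999
finger_force: 0.0
```

Call:
{"name": "apply_moves", "arguments": {"steps": [[0,0,0.004,0],[0,0,0.008,0],[0,0,0.008,0]]}}

```text
t: 3.55
tcp_pos: [0.5101, 0.0529, 0.1442]
orientation: [-1.89, -2.51, 0.0]
wrist_force: [-0.5, 0.0, -0.8]
width: 1.006
finger_force: 0.0
```

Call:
{"name": "apply_moves", "arguments": {"steps": [[0,0,0.008,0],[0,0,0.008,-0.05],[0,0,0.008,-0.1],[0,0,0.008,-0.16],[0,0,0.008,-0.22],[0,0,0.008,-0.28],[0,0,0.008,-0.34],[0,0,0.008,-0.4]]}}

```text
t: 4.55
tcp_pos: [0.5107, 0.0529, 0.141]
orientation: [0.7, 3.062, 0.001]
wrist_force: [1.9, -0.7, -0.5]
width: 1.001
finger_force: 0.8
```

```bash
python3 - <<'E'
from h import *
import pickle
st();c=camera("wrist");st();pickle.dump(c,open("w3.pkl","wb"))
cv2.imwrite("pics/w3.png",cv2.resize(c["color"][20:460,20:620,::-1],None,fx=1.3,fy=1.3))
E
```

```text
4.55 [0.5107 0.0529 0.141 ] ang 64.26 F [ 1.9  -0.74 -0.46] T [-0.081 -0.283 -0.07 ] 1.001411984187331 q [-0.24  0.47  0.07  2.   -0.05  0.67  0.98]
4.6 [0.5106 0.0528 0.1411] ang 64.6 F [ 0.25  0.67 -1.22] T [ 0.024 -0.102 -0.013] 0.9983785627942795 q [-0.24  0.47  0.07  2.   -0.05  0.67  0.99]
```

View pics/w3.png

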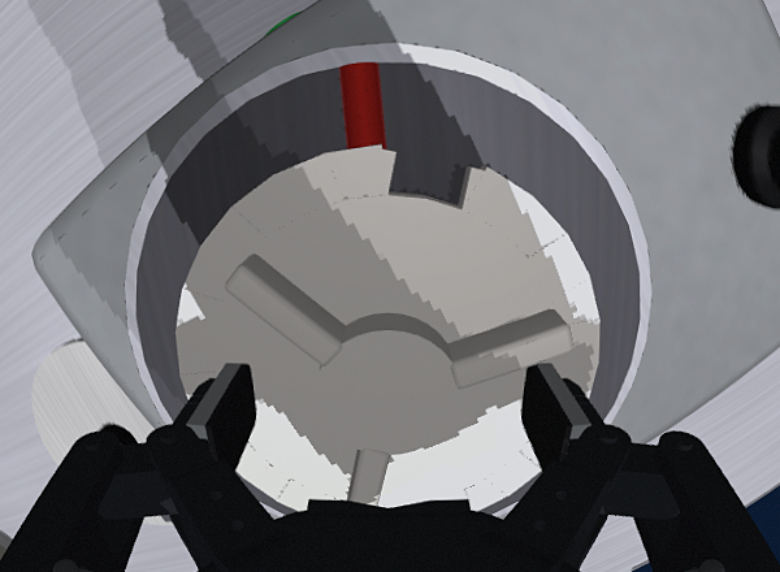

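The disc has turned. The notch's inner corners are at (389,192) and (461,208), the pin runs from (361,63) to (364,146), so some angle is still left.

```bash
python3 - <<'E'
from h import *
import pickle
c=pickle.load(open("w3.pkl","rb"));C=np.array([.5105,.0525])
a=lambda u,v,z:(lambda d:(round(np.degrees(np.arctan2(d[1],d[0])),1),round(np.hypot(d[0],d[1]),4)))(fish(c,20+u/1.3,20+v/1.3,z)[:2]-C)
print("notch",a(396,152,.13),a(472,168,.13),a(389,191,.13),a(461,208,.122))
print("pin",a(361,66,.117),a(365,146,.117))
print("vanes",a(240,270,.145),a(564,325,.145))
E
```

```text
notch (np.float64(152.4), np.float64(0.0697)) (np.float64(134.5), np.float64(0.0696)) (np.float64(153.9), np.float64(0.0587)) (np.float64(131.7), np.float64(0.0572))
pin (np.float64(159.0), np.float64(0.096)) (np.float64(159.8), np.float64(0.0714))
vanes (np.float64(-161.4), np.float64(0.0562)) (np.float64(90.3), np.float64(0.055))
```

Call:
{"name": "apply_moves", "arguments": {"steps": [[0,0,0,-0.04],[0,0,0,-0.08],[0,0,0,-0.115],[0,0,0,-0.136],[0,0,0,-0.136],[0,0,0,-0.136]]}}

```text
t: 5.35
tcp_pos: [0.5102, 0.0529, 0.1411]
orientation: [0.266, 3.13, 0.0]
wrist_force: [1.6, 1.3, -0.5]
width: 1.0
finger_force: 0.7
```

```bash
python3 - <<'E'
from h import *
import pickle
st();c=camera("wrist");st();pickle.dump(c,open("w4.pkl","wb"))
cv2.imwrite("pics/w4.png",cv2.resize(c["color"][20:270,160:460,::-1],None,fx=2.4,fy=2.4))
E
```

```text
5.35 [0.5102 0.0529 0.1411] ang 80.28 F [ 1.56  1.28 -0.46] T [ 0.113 -0.219 -0.048] 1.0000809774066357 q [-0.19  0.47 -0.01  2.    0.01  0.67  1.2 ]
5.4 [0.5102 0.0529 0.1411] ang 80.29 F [ 1.14  0.58 -0.85] T [ 0.106 -0.252 -0.054] 1.0011077048782064 q [-0.19  0.47 -0.01  2.    0.01  0.67  1.2 ]
```

View pics/w4.png

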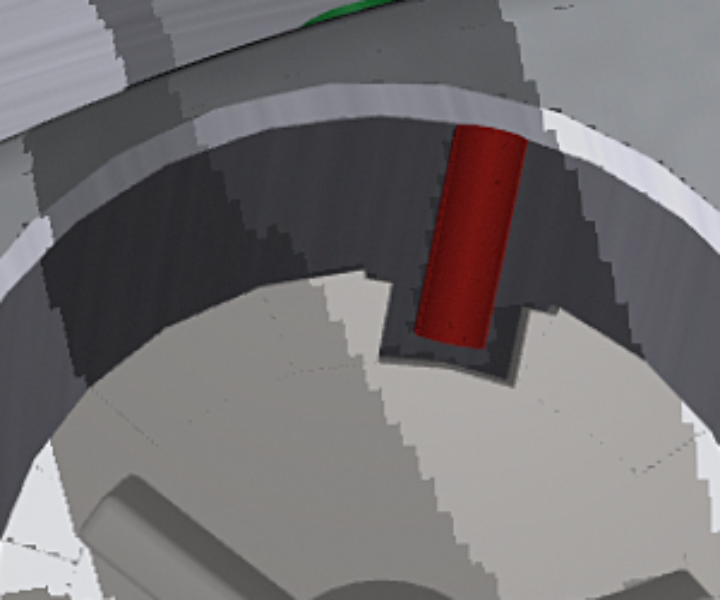

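The notch is centred over the pin (notch edges 385–521, pin 417–488 in the enlarged crop). I'll ease off the vane by about 1° and press down gradually.

Call:
{"name": "apply_moves", "arguments": {"steps": [[0,0,0,0.01],[0,0,0.004,0.01],[0,0,0.008,0.01],[0,0,0.012,0.01],[0,0,0.016,0.01],[0,0,0.02,0.01],[0,0,0.024,0.01],[0,0,0.024,0.01]]}}

```text
t: 6.4
tcp_pos: [0.5102, 0.0529, 0.1315]
orientation: [0.297, 3.128, -0.0]
wrist_force: [0.4, 0.1, -0.9]
width: 0.999
finger_force: 0.0
```

Call:
{"name": "apply_moves", "arguments": {"steps": [[0,0,0.005,0],[0,0,0.01,0],[0,0,0.015,0]]}}

```text
t: 6.78
tcp_pos: [0.5102, 0.0529, 0.1255]
orientation: [0.297, 3.127, 0.0]
wrist_force: [-1.9, -0.3, 4.2]
width: 1.001
finger_force: 2.3
```

Contact, at about 4 N. I'll continue pressing.

Call:
{"name": "apply_moves", "arguments": {"steps": [[0,0,0.004,0],[0,0,0.008,0],[0,0,0.012,0]]}}

```text
t: 7.15
tcp_pos: [0.5102, 0.0529, 0.1206]
orientation: [0.297, 3.128, -0.0]
wrist_force: [0.1, 0.6, 4.8]
width: 1.001
finger_force: 2.3
```

Call:
{"name": "apply_moves", "arguments": {"steps": [[0,0,0.003,0],[0,0,0.006,0],[0,0,0.009,0]]}}

```text
t: 7.52
tcp_pos: [0.5103, 0.0529, 0.1179]
orientation: [0.297, 3.127, 0.0]
wrist_force: [-6.7, -0.8, 28.7]
width: 0.998
finger_force: 14.0
```

Firm stop at 29 N with the TCP at 0.118, about 14 mm below first contact. I'll withdraw upward and check.

Call:
{"name": "apply_moves", "arguments": {"steps": [[0,0,-0.02,0],[0,0,-0.06,0],[0,0,-0.12,0],[0,0,-0.2,0],[0,0,-0.28,0],[0,0,-0.34,0],[0,0,-0.34,0],[0,0,-0.34,0]]}}

```text
t: 8.52
tcp_pos: [0.5098, 0.0529, 0.2524]
orientation: [-0.296, -3.127, 0.0]
wrist_force: [-0.4, -0.6, -0.2]
width: 1.002
finger_force: 0.0
```

```bash
python3 - <<'E'
from h import *
import pickle
st();c=camera("wrist");s=camera("scene");pickle.dump((c,s),open("w5.pkl","wb"))
cv2.imwrite("pics/w5.png",np.hstack([cv2.resize(c["color"][60:360,170:470,::-1],(450,450)),cv2.resize(s["color"][200:300,290:368,::-1],(350,450),interpolation=cv2.INTER_CUBIC)]))
E
```

```text
8.53 [0.5098 0.0529 0.2524] ang 79.17 F [-0.45 -0.55 -0.15] T [-0.015  0.032  0.059] 1.001807035189367 q [-0.2   0.33  0.    1.86 -0.    0.95  1.19]
```

View pics/w5.png

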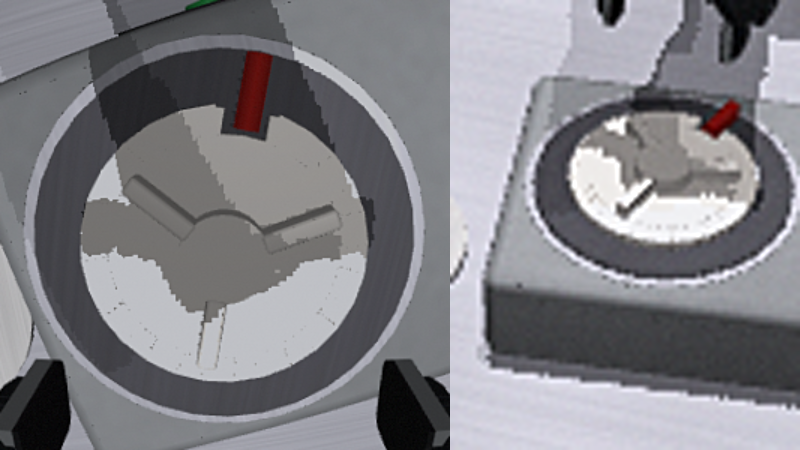

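The red pin stands through the notch, at crop (252,95) to (248,132), and the disc lies close to the plate. The hand is clear and the other objects in view haven't moved, so I'm handing in.

```bash
python3 -c "
from h import *
print(job_done())"
```

```text
the job is handed in; nothing more can be done
None
```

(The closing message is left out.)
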